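# Try a bayonet bulb in the shop's test board

## Robot

A 6-joint arm with a two-finger parallel gripper is mounted at the origin on the work surface. World frame = base frame: x ahead of the robot, y to its left, z up, the work surface at z = 0. Lengths are in m, angles in rad, forces in N, time in s.
With the tool pointing down it reaches from about 0.225 to 0.875 m from the base axis. Payload 3.4 kg.
Tool frame: the origin (TCP) lies on the centre line of the jaws, within the pads' length; the fingertips stand 17 mm ahead of it and the grasp point (between the pads) lies 2 mm behind it (nose_length is the distance from the TCP to the fingertips, in m); z points along the fingers, y is the line along which they close (so a half turn about z gives the same grasp; the last joint's range is limited). The gripper opens to 85 mm and grips with 20 to 120 N. Pads are 22 mm wide; open, the fingers measure 114 mm over their backs; the gripper's body (76 mm by 85 mm) begins 54 mm behind the grasp point. The pads swing forward as they close: fully open they stand 13 mm farther back than shut.
Start: joints at [-1.297, 0.276, 1.505, -0, 1.361, -0.121], TCP at [0.221, -0.531, 0.248] pointing down, gripper open.
Joint ranges: [-2.89, 2.89], [-0.75, 2.08], [0.22, 2.7], [-1.18, 4.32], [0.11, 2.71], [-2.7, 2.7]. Speed limits (rad/s): [2.57, 2.57, 3.14, 3.14, 3.14, 3.14].

## Interface

Orientations are given as a unit quaternion [w, x, y, z].
In Python, from rig import get_state, get_image, sign_off, find_in, place_of, nose_length gives the robot as it stands.
- The arm moves only by the tool apply_moves, never from a script. Its argument "deltas" is one flat list of numbers, 5 for each row, row after row: the finger opening in mm, from 0 to 85.4, then the shift along the tool's x, y, z in mm, then the turn about the tool's z in degrees. A call has 1 to 12 rows; each row is the pose to reach, as a shift and turn from the pose commanded when the call began, along the tool's axes at that moment; what a row does not reach only later rows make up. A row lasts 1/12 s, in which the tool goes at most 41.7 mm and 7.16 degrees, less where a joint would pass 70% of its speed; a pose out of reach is approached as far as the arm can. A call with a gripper value outside its range is refused whole. The fingers move at their own pace and stop on an object; "squeeze" is the grip in N (left out, the last holds). Time passes only in rows, so rows that repeat a pose let the fingers close. It gives the time, the measured TCP pose, the force, the opening and the grip force at its end, in the units of the state.
- get_state(): the state, without advancing time (a new reading comes with each control period).
- get_image(name): name is "side" or "top"; returns a dict with "frame" (480x640x3 uint8, red, green, blue), "K" (3x3 intrinsics, pixels), "position" and "orientation" of the camera in the world. Camera axes: x right, y down, z forward; pixel columns grow to the right and rows downward; lengths in m; the calibration is good to about 2 mm. A picture is of the moment at which its call begins. There is no depth.
- sign_off(): hands the job in; it is judged then, once.
Trained networks look in a picture, given as the dict that the camera call returned (one of the last four; its "shot" number tells which), for a name from the list of things; names that differ only in an ending like _2 or _b are one class to them, and where a whole thing is asked for, a point or a joint stands for the part that bears it (a point fixed in the world has none). Each returns a list of dicts, best first, with "score" (0 to 1); they miss things now and then, are a little off and sometimes report something else, mostly with a low value. They report only what shows in the picture. A call takes as long as a camera call. They do not tell look-alikes from the thing itself.
- find_in(query, picture): "point" ([column, row] in pixels, amid what is visible of it).
- place_of(query, picture): "point" ([column, row] in pixels: a listed point, or the origin of a listed thing).
The state is a dict: "clock": time; "qpos": joint angles; "qd": joint speeds; "effort": joint torques, N m; "position": TCP position; "ee_rot": TCP orientation; "contact_force": force on the tool from outside, world axes, zero at the start; "moment": the same for the moment, N m; "width": finger opening in m; "gripper_force": force on a finger pad.
Only numpy, scipy, OpenCV 4.12 (cv2) and the standard library are available. Lean on these libraries where they do the work, as an engineer would, in place of code of your own. Each camera call takes 0.05 s, during which the arm holds its last target. There are 200 camera calls.

## Task

Try the white bulb with the blue ring on the test board: take it from the wooden stand, set it in the bayonet lampholder, push it gently down against the spring, turn it about a quarter turn clockwise (seen from above) so that it locks, and let go. Then switch the board on and leave the bulb locked in its holder. Do not force the bulb, and leave the red bulb, the sweet jar, the brass weight and the carton where they are.

Things in the scene. Friction and masses are not known exactly. Their poses are not given: they have to be found in the camera images.
- bulb: The bulb to try: LED bulb, 101 mm tall, 60 g, blue ring round its white body, upright, cap down in a hole of the stand. Origin: centre of the cap's underside; z up along the bulb. Metal cap 22 mm in diameter from 0 to 26 mm up (lowest 4 mm taper to 16 mm); flat shoulder 38 mm in diameter at 26 mm; then a widening white body; dome from 76 to 101 mm.
- bulb_grip (a point): Point on the bulb's axis 66 mm above its origin, the middle of the straight round band, 54 mm in diameter, from 56 to 76 mm: the place to grip. Axes as the bulb's.
- bulb_pins (a point): Point on the bulb's axis at the height of its two bayonet pins (8 mm above the origin); axes as the bulb's. The pins stick out along the bulb's own +x and -x, 3 mm thick, 29 mm over both tips; a thin grey seam line over the dome runs in line with them. They are alike: half a turn makes no difference.
- stand: Fixed block of pale wood, 190 mm (its x) by 76 mm (its y) by 36 mm high, origin at the centre of its underside. Two square holes 32 mm wide lie on its x axis at x = -45 and +45 mm; a bulb rests in each by its shoulder, its lower end 10 mm above the counter.
- board: Fixed test board: white-topped wooden box 134 mm (its x) by 264 mm (its y), top 40 mm above the counter, origin at the centre of its underside. The lampholder stands at y = -65 mm and the rocker switch at y = +65 mm, both at x = 0.
- holder: Lampholder fixed upright on the board: black oblong flange (74 mm along its x, 44 mm along y), round black body 48 mm across, brass bayonet shell on top. Origin on its axis at the board's top; axes as the board's, they do not show how the shell is turned. Bulb and holder stand 30 N between them, pressing or twisting, not more.
- holder_rim (a point): Point on the holder's axis at the height of the shell's top rim, 81 mm above the counter. Shell 32 mm outer, 23.5 mm inner diameter. Two opposite entry slots 5.5 mm wide, open at the rim, lie along the board's x give or take 23 degrees (the shell was screwed in anyhow, no pose shows it): look, or rest the pins lightly on the rim and turn the bulb until they drop in. The shell stays put.
- holder_lock (a point): Point on the holder's axis 5 mm below the rim: height of the pin centres when locked. From each entry slot a cross slot runs clockwise (seen from above) to a raised notch 80 degrees on, with an end wall 5 degrees beyond it. Let up there, the spring lifts the pins into the notch. On the rim the pin centres are 6.5 mm above this point.
- holder_floor (a point): Point on the holder's axis 9.5 mm below the rim: height of the pin centres on the cross slot's floor, a hard stop. To turn, they must be less than 2 mm above it, else they are not under the slot's roof. A sprung plate pushes the cap up: 2 N at first touch (pins 2 mm below the rim), 6.5 N locked, 10 N where the pins pass under the roof, 13 N at the floor.
- switch (a joint): The rocker switch of the board, a white rocker 38 mm (along the board's x) by 22 mm in a plate 6 mm high, turning about the board's y axis: 0 rad = off, its +x end (with the red mark) standing up; 0.34 rad = on, that end pressed down about 5 mm. It stays where it is left; about 2.5 N on the raised end moves it.
- switch_press (a point): Point on the top face of the rocker's +x end, 13 mm from its pivot, where to press straight down to switch on; about 56 mm above the counter when off. It moves with the rocker.
- red_bulb: Small red night bulb in the other hole of the stand, 80 mm tall, widest 45 mm, same cap; to be left alone. Origin: underside of its cap.
- jar: Jar of sweets with a red lid, 96 mm in diameter, 160 mm tall, standing on the counter; to be left alone. Origin: centre of its underside.
- weight: Brass shop weight with a knob, 38 mm in diameter, 48 mm tall; to be left alone. Origin: centre of its underside.
- carton: Yellow and blue bulb carton lying on the counter, 60 mm (its x) by 110 mm (its y) by 60 mm high; to be left alone. Origin: centre of its underside.
Mind the look-alikes: they are no part of the job. What is meant by the bulb is not black or pink, and is the smaller of those in its own colour.

How it is judged:
On the way, in this order (a step that is already met when the one before it is completed fails the run):
1. the bulb is pushed down in the holder against the spring until its pins are below the roof of the cross slots (z of bulb_pins in the frame of holder_rim below -0.0072 m and horizontal distance between bulb_pins and holder_rim below 0.004 m), for 0.05 s.
2. the bulb is locked: its pins have risen into the notches and it is let go (z of bulb_pins in the frame of holder_rim between -0.0066 and -0.0035 m and horizontal distance between bulb_pins and holder_rim below 0.004 m and contact force between the fingers and bulb below 0.1 N), for 0.3 s.
3. the switch is pressed on (value of joint switch above 0.27 rad), for 0.1 s.
At the end, for the whole second after the job is handed in: The bulb stands locked in the holder by itself, upright within 0.15 rad and at rest, its pin centres 3.5 to 6.6 mm below the rim and within 4 mm of the holder's axis (which only the notches allow), and the switch is on (joint above 0.27 rad) (z of bulb_pins in the frame of holder_rim between -0.0066 and -0.0035 m and horizontal distance between bulb_pins and holder_rim below 0.004 m and angle between bulb's own z axis and vertical below 0.15 rad and linear speed of bulb below 0.02 m/s and value of joint switch above 0.27 rad); the robot touches nothing.
It fails at once if bulb and holder pressed or twisted against each other with more than 30 N (contact force between bulb and holder above 30 N).
It fails at once if the red bulb is moved by more than 20 mm (distance of red_bulb from where it was at the start of the episode above 0.02 m).
It fails at once if the sweet jar is moved by more than 20 mm (distance of jar from where it was at the start of the episode above 0.02 m).
It fails at once if the brass weight is moved by more than 20 mm (distance of weight from where it was at the start of the episode above 0.02 m).
It fails at once if the carton is moved by more than 20 mm (distance of carton from where it was at the start of the episode above 0.02 m).
It also fails if it takes over 69 s, if anything falls off the work surface, if the arm or the gripper's body presses on something with over 40 N, if the wrist force passes 120 N, or if a joint passes its speed limit or range.

## Working session

There is one attempt and no reset: what is moved stays moved. The work goes in short steps, Python scripts to look and compute and a tool call to move; the robot and the scene stay as the last step left them, time stands still between calls to the robot, and variables do not carry over. Pictures are saved under pics/ and viewed, at most 10 in all, crops included, and the job is handed in when it is done.

Besides the shell and the picture viewer there is one more tool, called as name(argument=value, ...) on one line, values as JSON. apply_moves: Moves the arm, as the interface text tells. Its arguments: {"type":"object","properties":{"deltas":{"type":"array"},"squeeze":{"type":"number"}},"required":["deltas"]}

```bash
mkdir -p pics; ls; cat > h.py <<'E'
import numpy as np, cv2
from rig import *
from scipy.spatial.transform import Rotation as R
def rot(q): return R.from_quat([q[1],q[2],q[3],q[0]]).as_matrix()
def ray(p,uv):
    d=rot(p["orientation"])@np.linalg.inv(p["K"])@np.array([uv[0],uv[1],1.]); return np.array(p["position"]),d/np.linalg.norm(d)
def atz(p,uv,z):
    o,d=ray(p,uv); return o+d*(z-o[2])/d[2]
def tri(ps,uvs):
    A=np.zeros((3,3));b=np.zeros(3);rs=[ray(p,u) for p,u in zip(ps,uvs)]
    for o,d in rs:
        M=np.eye(3)-np.outer(d,d);A+=M;b+=M@o
    x=np.linalg.solve(A,b); return x,max(np.linalg.norm(np.cross(x-o,d)) for o,d in rs)
def proj(p,X):
    c=p["K"]@(rot(p["orientation"]).T@(np.array(X)-p["position"])); return c[:2]/c[2]
def save(p,n): cv2.imwrite("pics/"+n,p["frame"][:,:,::-1])
E
python3 - <<'E'
from h import *
s=get_image("side");t=get_image("top");save(s,"s0.png");save(t,"t0.png")
for p in(s,t):
    print(p["position"],p["orientation"],p["K"][0,0])
    for q in["bulb","bulb_grip","bulb_pins","red_bulb","stand","board","holder","holder_rim","switch_press","jar","weight","carton"]:
        print(q,[(np.round(r["point"],1).tolist(),round(r["score"],2)) for r in place_of(q,p)[:4]])
print(get_state())
E
```

```text
pics
[0.15359525 0.91389792 0.57806144] [ 0.11865043 -0.2175804   0.84079339 -0.48129753] 529.0581246727072
bulb [([257.4, 292.5], 0.91), ([174.3, 319.4], 0.89), ([206.8, 270.6], 0.85), ([291.9, 270.7], 0.65)]
bulb_grip [([170.6, 271.0], 0.94), ([291.5, 244.0], 0.93), ([202.7, 228.6], 0.92), ([253.2, 260.3], 0.58)]
bulb_pins [([293.8, 268.9], 0.78), ([257.0, 287.9], 0.71), ([175.7, 315.5], 0.65)]
red_bulb [([294.2, 309.0], 0.65)]
stand [([277.8, 306.8], 0.93)]
board [([358.6, 219.4], 0.58)]
holder [([371.0, 198.2], 0.64)]
holder_rim [([375.1, 178.0], 0.69)]
switch_press [([345.2, 207.4], 0.43)]
jar [([210.6, 391.2], 0.78)]
weight [([295.7, 309.0], 0.21)]
carton [([262.6, 232.2], 0.86), ([416.8, 287.2], 0.18)]
[0.50140925 0.14226896 1.08580831] [-0.03643623  0.70744637 -0.70545629  0.02287924] 493.8640614281461
bulb [([328.8, 218.3], 0.88), ([292.1, 151.7], 0.84), ([224.3, 174.3], 0.75), ([274.0, 212.9], 0.66)]
bulb_grip [([272.2, 209.6], 0.91), ([213.6, 166.6], 0.88), ([328.9, 216.1], 0.85), ([285.8, 141.1], 0.79)]
bulb_pins []
red_bulb [([270.7, 253.1], 0.94)]
stand [([276.3, 237.2]
[... 230 characters left out ...]
], 0.82)]
{'clock': 1.3, 'qpos': array([-1.29700658e+00,  2.75899292e-01,  1.50489781e+00, -1.72233055e-05,
        1.36070130e+00, -1.20971236e-01]), 'qd': array([-0.00088082, -0.00049337,  0.0019087 , -0.001439  , -0.00063909,
       -0.00102552]), 'effort': array([ 1.22464800e-03, -4.16663754e+01, -2.46097702e+01, -2.56382882e-04,
        3.15839743e-04, -2.91962294e-06]), 'position': array([ 0.22115116, -0.53080402,  0.24832929]), 'ee_rot': array([ 4.76295182e-05,  9.80583278e-01,  1.96103118e-01, -4.80058795e-06]), 'contact_force': array([ 0.09210866, -0.19690566, -0.65563319]), 'moment': array([-0.02198782,  0.03987342,  0.00130051]), 'gripper_force': 0.0, 'width': 0.08579533508131569}
```

View pics/s0.png

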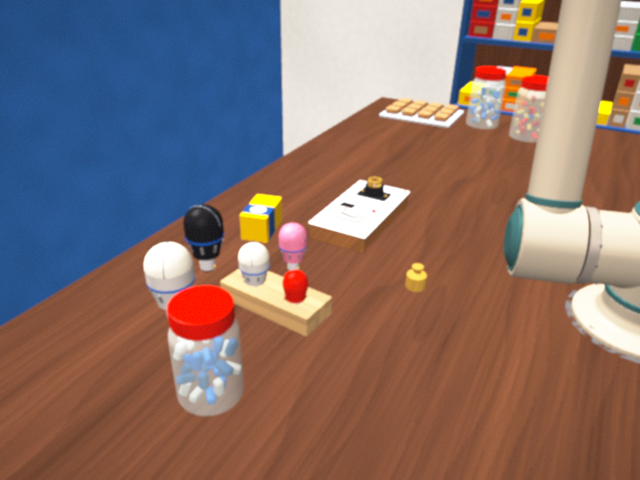

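View pics/t0.png

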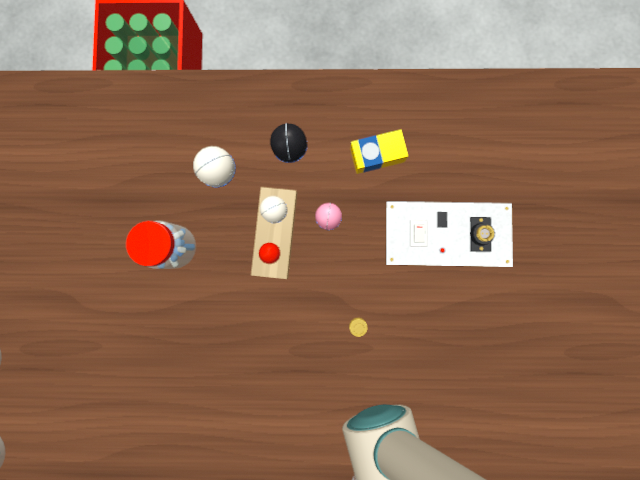

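```bash
python3 - <<'E'
from h import *
s=get_image("side");t=get_image("top")
for n,a,b in[("grip",(253.2,260.3),(272.2,209.6)),("bulb",(257.4,292.5),(274,212.9)),("rim",(375.1,178),(484.6,232.2)),("holder",(371,198.2),(483.1,236.7)),("board",(358.6,219.4),(444.3,234.9)),("stand",(277.8,306.8),(276.3,237.2)),("red",(294.2,309),(270.7,253.1)),("jar",(210.6,391.2),(173.2,245.8))]:
    x,e=tri([s,t],[a,b]);print(n,x.round(4),round(e,4))
print("rim@81",atz(t,(484.6,232.2),.081), "grip@76",atz(t,(272.2,209.6),.076))
for n,a,z in[("weight",(356.8,325.4),0),("carton",(376.2,154.5),0),("pink",(328.9,216.1),.06)]: print(n,atz(t,a,z).round(3))
for c in [(387,203),(512,202),(512,266),(386,266)]: print("corner",atz(t,c,.04).round(4))
for c in [(262,187),(296,190),(287,278),(251,276)]: print("stand c",atz(t,c,.036).round(4))
f=t["frame"]
def crop(c,r,h): return cv2.resize(f[r-h:r+h,c-h:c+h],(390,390),interpolation=cv2.INTER_CUBIC)
im=np.hstack([crop(273,209,22),crop(484,233,22)])
cv2.imwrite("pics/c1.png",im[:,:,::-1])
cv2.imwrite("pics/c2.png",crop(425,233,28)[:,:,::-1])
E
```

```text
grip [0.619  0.267  0.0788] 0.0008
bulb [0.6162 0.2694 0.012 ] 0.0029
rim [ 0.571  -0.1651  0.0848] 0.0014
holder [ 0.5729 -0.1758  0.0277] 0.0068
board [ 0.5745 -0.1005  0.0039] 0.0029
stand [ 0.5682  0.268  -0.0042] 0.002
red [0.5308 0.2771 0.0112] 0.0
jar [5.459e-01 4.942e-01 5.000e-04] 0.0008
rim@81 [ 0.57254696 -0.16568594  0.081     ] grip@76 [0.61861876 0.26698598 0.076     ]
weight [0.375 0.09  0.   ]
carton [0.751 0.046 0.   ]
pink [0.607 0.15  0.06 ]
corner [0.6373 0.0267 0.04  ]
corner [ 0.6397 -0.2375  0.04  ]
corner [ 0.5046 -0.2336  0.04  ]
corner [0.5036 0.0298 0.04  ]
stand c [0.6722 0.2945 0.036 ]
stand c [0.6657 0.2212 0.036 ]
stand c [0.4776 0.2387 0.036 ]
stand c [0.4815 0.3153 0.036 ]
```

View pics/c1.png

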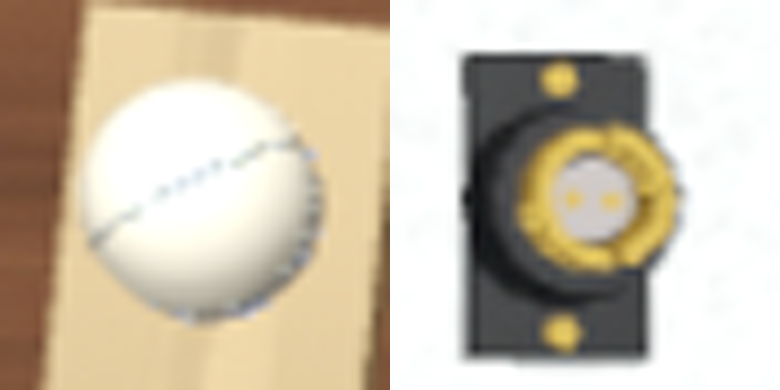

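View pics/c2.png

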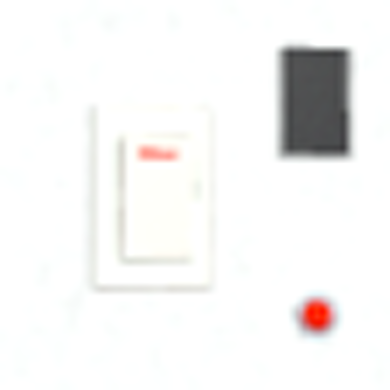

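Side view: the target is the small white bulb at (254,262) in the stand. The larger white one at (170,275), the black and the pink are decoys. Top view: bulb at (273,209) with its seam running up to the right, holder at (484,233), and the red mark on the rocker's upper (world +x) end. The shell slots look roughly vertical in the image.

```bash
python3 - <<'E'
from h import *
t=get_image("top");s=get_image("side");st=get_state()
Rt=rot(st["ee_rot"]);print(st["clock"],"shift mm",(Rt.T@(np.array([.619,.267,.16])-st["position"])*1e3).round(1))
# seam: fit angle to endpoints/samples
obs=np.array([(88,243),(200,178),(300,143)])/8.864+[251,187]
best=[]
for a in np.arange(-90,90,1.):
    ph=np.linspace(0,np.pi,181);u=np.array([np.cos(np.radians(a)),np.sin(np.radians(a))])
    P=np.array([proj(t,[.619+.027*np.cos(p)*u[0],.267+.027*np.cos(p)*u[1],.086+.025*np.sin(p)]) for p in ph])
    best.append((sum(np.min(np.linalg.norm(P-o,axis=1)) for o in obs),a))
print("seam",sorted(best)[:4])
# rim: yellow mask extremes
for n,p,c in(("top",t,(484,233)),("side",s,(375,184))):
    f=p["frame"].astype(int);h=24
    m=np.zeros(f.shape[:2],bool);w=f[c[1]-h:c[1]+h,c[0]-h:c[0]+h]
    m[c[1]-h:c[1]+h,c[0]-h:c[0]+h]=(w[...,0]-w[...,2]>50)
    k,l,stt,_=cv2.connectedComponentsWithStats(m.astype(np.uint8));i=1+np.argmax(stt[1:,4]);print(n,stt[i])
    for X in([.571,-.1651,.081],[.571,-.1687,.081]):
        a=np.linspace(0,6.28,200);P=np.array([proj(p,[X[0]+.016*np.cos(q),X[1]+.016*np.sin(q),X[2]]) for q in a]);print(X,P.min(0).round(1),P.max(0).round(1))
# polar unwrap of rim, darkness by angle
X=np.array([.571,-.1687,.081]);g=cv2.cvtColor(t["frame"],cv2.COLOR_RGB2GRAY).astype(np.float32)
for d in(0,180): print(d,[(a,int(np.mean([cv2.getRectSubPix(g,(1,1),tuple(map(float,proj(t,X+[r*np.cos(np.radians(a+d)),r*np.sin(np.radians(a+d)),0]))))[0,0] for r in(.0125,.0135,.0145)]))) for a in range(-40,41,4)])
E
```

```text
1.5 shift mm [ 674.1 -583.4   88.3]
seam [(np.float64(3.7362200808280237), np.float64(-65.0)), (np.float64(3.749388229293287), np.float64(-66.0)), (np.float64(3.7802375467449587), np.float64(-63.0)), (np.float64(3.78774835003357), np.float64(-62.0))]
top [476 225  18  17 167]
[0.571, -0.1651, 0.081] [476.4 225.1] [492.3 240.8]
[0.571, -0.1687, 0.081] [478.2 225.1] [494.1 240.9]
side [ 351  160   48   28 1191]
[0.571, -0.1651, 0.081] [367.5 176.8] [381.2 182.3]
[0.571, -0.1687, 0.081] [368.2 176.3] [381.8 181.7]
0 [(-40, 182), (-36, 182), (-32, 181), (-28, 180), (-24, 181), (-20, 180), (-16, 181), (-12, 180), (-8, 175), (-4, 165), (0, 157), (4, 166), (8, 175), (12, 182), (16, 185), (20, 184), (24, 181), (28, 177), (32, 176), (36, 177), (40, 178)]
180 [(-40, 184), (-36, 180), (-32, 180), (-28, 181), (-24, 183), (-20, 186), (-16, 187), (-12, 187), (-8, 181), (-4, 174), (0, 161), (4, 145), (8, 139), (12, 150), (16, 162), (20, 174), (24, 182), (28, 179), (32, 179), (36, 175), (40, 175)]
```

apply_moves(deltas=[85,674,-583,0,0,85,674,-583,0,0,85,674,-583,0,0,85,674,-583,0,0,85,674,-583,0,0,85,674,-583,0,0,85,674,-583,0,0,85,674,-583,0,0,85,674,-583,0,0,85,674,-583,0,0,85,674,-583,0,0,85,674,-583,0,0], squeeze=30)

```text
clock: 2.5
position: [0.4449, -0.0814, 0.2487]
ee_rot: [0.0, 0.981, 0.196, 0.0]
contact_force: [1.2, -0.4, -0.8]
width: 0.0849
gripper_force: 0.0
```

apply_moves(deltas=[85,295,-255,0,0,85,295,-255,0,0,85,295,-255,0,0,85,295,-255,0,0,85,295,-255,0,0,85,295,-255,0,0,85,295,-255,0,0,85,295,-255,0,0,85,295,-255,0,0,85,295,-255,0,0,85,295,-255,0,0,85,295,-255,0,0])

```text
clock: 3.5
position: [0.6185, 0.266, 0.2474]
ee_rot: [0.0, 0.98, 0.197, -0.001]
contact_force: [-0.7, -0.6, 0.5]
width: 0.085
gripper_force: 0.0
```

apply_moves(deltas=[85,0,0,30,0,85,0,0,60,0,85,0,0,90,0,85,0,0,120,0,85,0,0,145,0,85,0,0,165,0,85,0,0,173,0,85,0,0,173,0,70,0,0,173,0,62,0,0,173,0,62,0,0,173,0,62,0,0,173,0])

```text
clock: 4.5
position: [0.6195, 0.2656, 0.077]
ee_rot: [-0.0, 0.981, 0.196, 0.001]
contact_force: [-0.3, 0.4, 0.0]
width: 0.0618
gripper_force: 0.0
```

```bash
python3 - <<'E'
from h import *
s=get_image("side");t=get_image("top")
a=s["frame"][200:330,190:350];b=t["frame"][150:280,200:360]
im=np.hstack([cv2.resize(x,(400,325),interpolation=cv2.INTER_CUBIC) for x in(a,b)]);cv2.imwrite("pics/g1.png",im[:,:,::-1]);st=get_state();print(st["position"],st["contact_force"],st["width"])
E
```

```text
[0.61913903 0.26560565 0.07635274] [-0.78063487  0.41008795  1.02832127] 0.06175481511844647
```

View pics/g1.png

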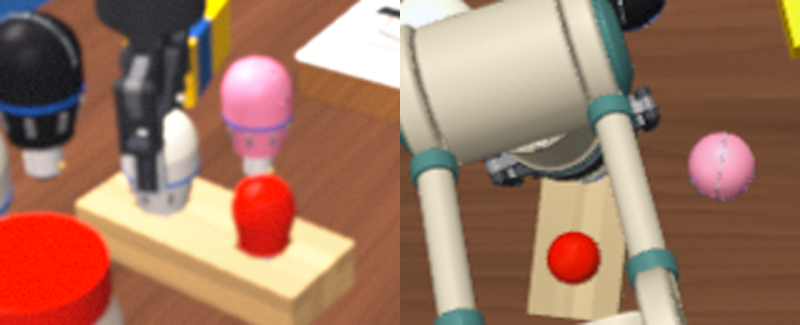

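The side crop shows the fingers either side of the small white bulb, clear of the red bulb. Closing.

apply_moves(deltas=[58,0,0,1,0,55,0,0,1,0,53,0,0,1,0,50,0,0,1,0,48,0,0,1,0,48,0,0,1,0], squeeze=40)

```text
clock: 5.1
position: [0.6186, 0.2655, 0.0746]
ee_rot: [-0.0, 0.981, 0.196, 0.0]
contact_force: [-1.3, -0.7, 4.8]
width: 0.0526
gripper_force: 41.5
```

apply_moves(deltas=[48,0,0,-10,0,48,0,0,-25,0,48,0,0,-50,0,48,0,0,-75,0,48,0,0,-100,0,48,0,0,-120,0,48,0,0,-130,0,48,0,0,-130,0,48,0,0,-130,0])

```text
clock: 5.85
position: [0.6185, 0.2653, 0.2041]
ee_rot: [0.0, 0.981, 0.196, 0.0]
contact_force: [0.2, 0.4, -0.7]
width: 0.0526
gripper_force: 42.0
```

apply_moves(deltas=[48,0,0,-20,0,48,-211,382,-20,-69,48,-211,382,-20,-69,48,-211,382,-20,-69,48,-211,382,-20,-69,48,-211,382,-20,-69,48,-211,382,-20,-69,48,-211,382,-20,-69,48,-211,382,-20,-69,48,-211,382,-20,-69,48,-211,382,-20,-69,48,-211,382,-20,-69])

```text
clock: 6.85
position: [0.5692, -0.1697, 0.222]
ee_rot: [-0.002, 0.696, 0.718, -0.001]
contact_force: [1.1, 0.1, -0.3]
width: 0.0531
gripper_force: 42.1
```

```bash
python3 - <<'E'
from h import *
s=get_image("side");t=get_image("top")
a=s["frame"][130:220,330:420];b=t["frame"][190:280,440:530]
im=np.hstack([cv2.resize(x,(400,400),interpolation=cv2.INTER_CUBIC) for x in(a,b)]);cv2.imwrite("pics/g2.png",im[:,:,::-1]);st=get_state();print(st["position"],R.from_matrix(rot(st["ee_rot"])).as_euler("xyz",degrees=True))
for n,p in(("s",s),("t",t)):
    for q in["bulb","bulb_grip","bulb_pins","holder_rim","holder"]: print(n,q,[(np.round(r["point"],1).tolist(),round(r["score"],2)) for r in place_of(q,p)])
for h in(.066,.008,0): print(h,proj(s,[*st["position"][:2],st["position"][2]-.0646+h]),proj(t,[*st["position"][:2],st["position"][2]-.0646+h]))
print(proj(s,[.571,-.1685,.081]),proj(t,[.571,-.1685,.081]))
E
```

```text
[ 0.56918701 -0.17412471  0.22183982] [-1.79772812e+02  1.24270428e-01  9.12740958e+01]
s bulb [([380.5, 147.6], 0.93), ([175.2, 318.9], 0.85), ([293.7, 268.9], 0.58), ([203.0, 269.5], 0.58)]
s bulb_grip [([381.5, 117.3], 0.88), ([292.9, 239.2], 0.78), ([203.9, 227.9], 0.78), ([169.6, 269.0], 0.73)]
s bulb_pins [([380.3, 147.4], 0.82), ([292.3, 266.6], 0.77), ([177.0, 315.7], 0.65), ([206.5, 267.5], 0.6)]
s holder_rim [([374.0, 177.3], 0.95)]
s holder [([372.3, 196.3], 0.82), ([356.6, 222.0], 0.74)]
t bulb [([499.6, 232.3], 0.95), ([326.1, 220.3], 0.74), ([289.9, 151.4], 0.69), ([221.3, 174.7], 0.62), ([374.8, 158.1], 0.23)]
t bulb_grip [([214.1, 167.3], 0.92), ([515.7, 226.9], 0.87), ([330.6, 213.6], 0.83), ([287.9, 143.5], 0.55)]
t bulb_pins [([485.7, 231.2], 0.32), ([377.2, 155.5], 0.22)]
t holder_rim [([273.7, 252.5], 0.69), ([485.7, 234.3], 0.64)]
t holder [([483.0, 237.4], 0.98)]
0.066 [381.22433885 119.05072684] [514.60775165 228.41907458]
0.008 [379.26980636 144.0766783 ] [503.1341261  230.84249603]
0 [379.0077039  147.43265387] [501.66409257 231.15299168]
[374.95394856 178.9907873 ] [486.01510692 232.96464435]
```

View pics/g2.png

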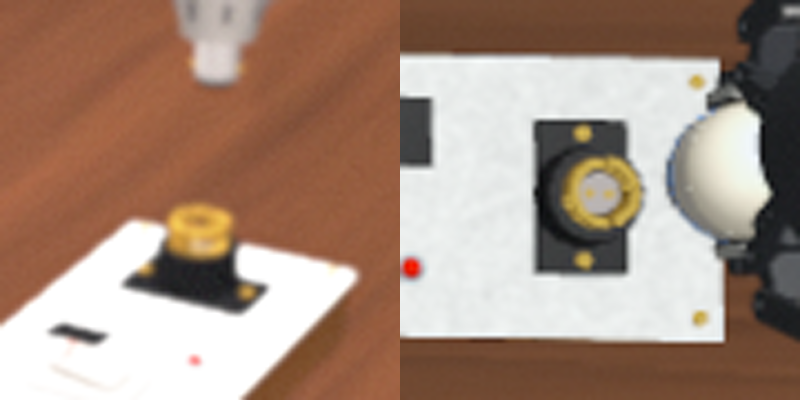

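Side crop: the bulb hangs upright about 65 px above the holder, its two pins showing at about (373,145) and (385,145). Top crop: the rim is clear at about (486,233).

apply_moves(deltas=[48,5,2,20,0,48,5,2,45,0,48,5,2,65,0,48,5,2,72,0,48,5,2,72,0,48,5,2,72,0,48,5,2,72,0])

```text
clock: 8.03
position: [0.5737, -0.1636, 0.1538]
ee_rot: [0.001, 0.697, 0.717, 0.0]
contact_force: [0.2, -0.3, -1.7]
width: 0.0529
gripper_force: 42.1
```

```bash
python3 - <<'E'
from h import *
s=get_image("side");t=get_image("top")
a=s["frame"][130:220,330:420];b=t["frame"][190:280,440:530]
im=np.hstack([cv2.resize(x,(400,400),interpolation=cv2.INTER_CUBIC) for x in(a,b)]);cv2.imwrite("pics/g3.png",im[:,:,::-1]);st=get_state();print(st["position"],R.from_matrix(rot(st["ee_rot"])).as_euler("xyz",degrees=True),st["contact_force"])
E
```

```text
[ 0.57362896 -0.1636604   0.15387155] [1.79840250e+02 7.58161433e-02 9.16220455e+01] [-0.37708848 -0.09496927 -0.65954888]
```

View pics/g3.png

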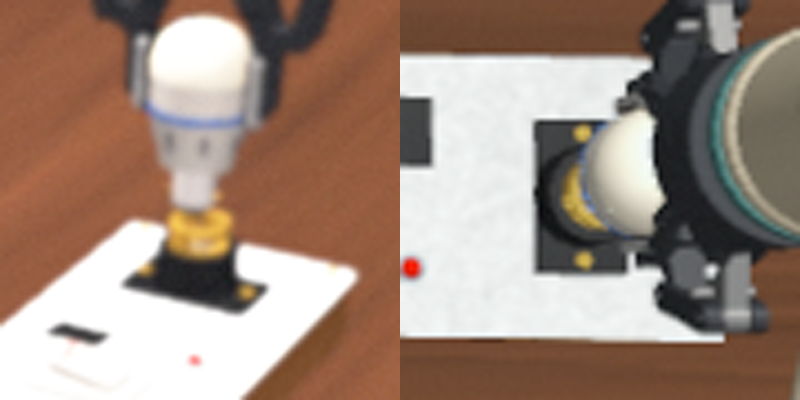

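The cap tip is still about 2 px left of the rim's axis, consistent with the measured TCP. I'll correct that first.

apply_moves(deltas=[48,-5.5,-2.8,0,0,48,-5.5,-2.8,0,0,48,-5.5,-2.8,0,0,48,-5.5,-2.8,0,0,48,-5.5,-2.8,0,0])

```text
clock: 8.55
position: [0.57, -0.1689, 0.1524]
ee_rot: [0.0, 0.697, 0.717, 0.0]
contact_force: [-0.3, 0.2, -1.5]
width: 0.053
gripper_force: 42.1
```

```bash
python3 - <<'E'
from h import *
s=get_image("side")
a=s["frame"][140:210,335:415]
cv2.imwrite("pics/g4.png",cv2.resize(a,(800,600),interpolation=cv2.INTER_CUBIC)[:,:,::-1]);st=get_state();print(st["position"],st["contact_force"])
for q in["bulb","bulb_pins","holder_rim"]: print(q,[(np.round(r["point"],1).tolist(),round(r["score"],2)) for r in place_of(q,s)])
print(proj(s,[.571,-.1685,.081]),proj(s,[*st["position"][:2],st["position"][2]-.0646+.008]))
E
```

```text
[ 0.57001461 -0.16887811  0.15233576] [ 0.25583063  0.0238967  -1.06548922]
bulb [([177.7, 319.4], 0.88), ([204.2, 268.8], 0.87), ([373.6, 175.1], 0.58), ([293.2, 269.3], 0.57)]
bulb_pins [([375.5, 173.9], 0.89), ([293.2, 266.5], 0.74), ([171.8, 311.1], 0.72), ([204.6, 264.4], 0.65), ([358.7, 221.5], 0.58)]
holder_rim [([370.9, 177.8], 0.97)]
[374.95394856 178.9907873 ] [375.85339927 173.18747563]
```

View pics/g4.png

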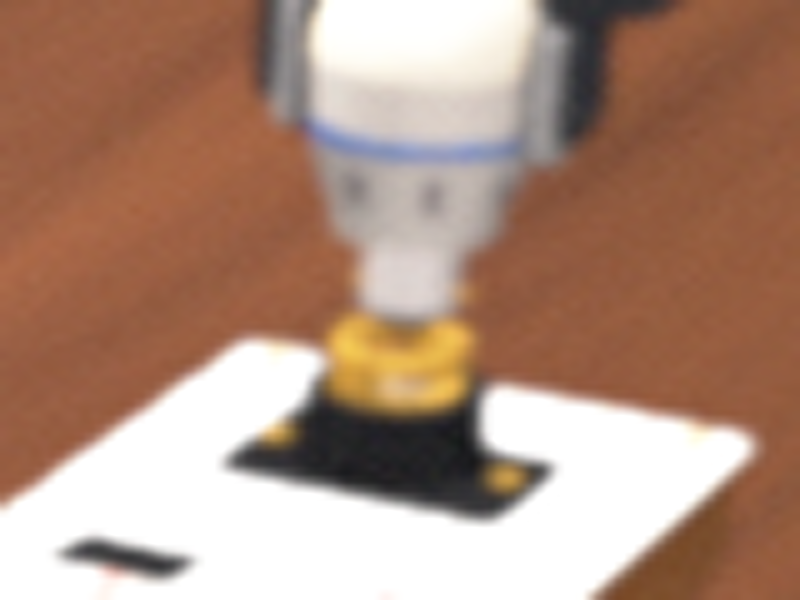

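Viewed: the cap axis (px x≈376) is about 0.8 px right of the rim centre (≈375.2), so I nudge +x by 1.5 mm and descend slowly.

apply_moves(deltas=[48,0,1.5,0,0,48,0,1.5,3,0,48,0,1.5,6,0,48,0,1.5,9,0,48,0,1.5,11,0,48,0,1.5,11,0])

```text
clock: 9.25
position: [0.5712, -0.1685, 0.1406]
ee_rot: [-0.001, 0.697, 0.717, -0.0]
contact_force: [0.1, 0.9, -0.9]
width: 0.0532
gripper_force: 42.3
```

apply_moves(deltas=[48,0,0,1,0,48,0,0,2,0,48,0,0,2,0])

```text
clock: 9.5
position: [0.5714, -0.1686, 0.1391]
ee_rot: [-0.0, 0.697, 0.717, 0.0]
contact_force: [0.8, 1.5, -1.1]
width: 0.0525
gripper_force: 42.3
```

apply_moves(deltas=[48,0,0,0.7,0,48,0,0,1.5,0,48,0,0,1.5,0])

```text
clock: 9.75
position: [0.5714, -0.1687, 0.1377]
ee_rot: [-0.0, 0.697, 0.717, -0.0]
contact_force: [-0.3, 0.4, -0.6]
width: 0.0528
gripper_force: 42.3
```

apply_moves(deltas=[48,0,0,0.7,0,48,0,0,1.5,0,48,0,0,1.5,0])

```text
clock: 10.0
position: [0.5714, -0.1687, 0.1362]
ee_rot: [-0.0, 0.697, 0.717, 0.0]
contact_force: [-0.7, 2.0, -1.0]
width: 0.0531
gripper_force: 42.3
```

apply_moves(deltas=[48,0,0,0.7,0,48,0,0,1.5,0,48,0,0,1.5,0])

```text
clock: 10.25
position: [0.5715, -0.1688, 0.135]
ee_rot: [0.0, 0.697, 0.717, 0.0]
contact_force: [-0.5, 1.7, 2.8]
width: 0.0531
gripper_force: 42.3
```

apply_moves(deltas=[48,0,0,0.7,0,48,0,0,1.5,0,48,0,0,1.5,0])

```text
clock: 10.5
position: [0.5715, -0.1687, 0.1337]
ee_rot: [0.0, 0.697, 0.717, 0.0]
contact_force: [-2.4, 2.4, 5.0]
width: 0.0528
gripper_force: 42.6
```

apply_moves(deltas=[48,0,0,0.7,0,48,0,0,1.5,0,48,0,0,1.5,0])

```text
clock: 10.75
position: [0.5715, -0.1688, 0.1324]
ee_rot: [0.0, 0.697, 0.717, 0.0]
contact_force: [-2.0, 1.9, 5.2]
width: 0.053
gripper_force: 42.8
```

apply_moves(deltas=[48,0,0,0.7,0,48,0,0,1.5,0,48,0,0,1.5,0])

```text
clock: 11.0
position: [0.5715, -0.1688, 0.1313]
ee_rot: [0.0, 0.697, 0.717, 0.0]
contact_force: [-3.0, 2.0, 7.9]
width: 0.0528
gripper_force: 42.9
```

apply_moves(deltas=[48,0,0,0.7,0,48,0,0,1.4,0,48,0,0,1.4,0])

```text
clock: 11.25
position: [0.5715, -0.1688, 0.1303]
ee_rot: [0.0, 0.697, 0.717, 0.0]
contact_force: [-3.3, 3.7, 9.2]
width: 0.0527
gripper_force: 43.1
```

apply_moves(deltas=[48,0,0,0.7,0,48,0,0,1.4,0,48,0,0,1.4,0])

```text
clock: 11.5
position: [0.5715, -0.1688, 0.1292]
ee_rot: [0.001, 0.697, 0.717, 0.0]
contact_force: [-4.2, 3.0, 10.9]
width: 0.0527
gripper_force: 43.3
```

apply_moves(deltas=[48,0,0,0.5,0,48,0,0,0.8,0,48,0,0,0.8,0,48,0,0,0.8,0])

```text
clock: 11.83
position: [0.5715, -0.1688, 0.1287]
ee_rot: [0.001, 0.697, 0.717, 0.0]
contact_force: [-4.5, 3.6, 12.7]
width: 0.0522
gripper_force: 43.4
```

apply_moves(deltas=[48,0.6,-0.8,0,2,48,0.6,-0.8,0,6,48,0.6,-0.8,0,10,48,0.6,-0.8,0,14,48,0.6,-0.8,0,14])

```text
clock: 12.25
position: [0.5715, -0.1683, 0.1287]
ee_rot: [0.001, 0.78, 0.626, 0.001]
contact_force: [-1.4, 3.5, 11.8]
width: 0.0526
gripper_force: 43.3
```

```bash
python3 - <<'E'
from h import *
st=get_state();print(st["position"],R.from_matrix(rot(st["ee_rot"])).as_euler("xyz",degrees=True),st["contact_force"],st["moment"])
E
```

```text
[ 0.57153953 -0.16834987  0.12867777] [1.79832246e+02 1.58440684e-02 7.74912587e+01] [-1.40174421  3.54917147 11.79412959] [ 0.55495945  0.46577975 -0.01844331]
```

apply_moves(deltas=[48,0,0,0,4,48,0,0,0,9,48,0,0,0,14,48,0,0,0,19,48,0,0,0,24,48,0,0,0,30,48,0,0,0,36,48,0,0,0,42,48,0,0,0,48,48,0,0,0,54,48,0,0,0,54])

```text
clock: 13.17
position: [0.5714, -0.1678, 0.1286]
ee_rot: [0.0, 0.979, 0.203, 0.001]
contact_force: [-2.7, 3.6, 11.6]
width: 0.0528
gripper_force: 43.2
```

```bash
python3 - <<'E'
from h import *
st=get_state();print(st["position"],R.from_matrix(rot(st["ee_rot"])).as_euler("xyz",degrees=True),st["contact_force"],st["moment"],st["qpos"][5])
E
```

```text
[ 0.57139389 -0.16782897  0.12856966] [ 1.79953337e+02 -1.31185714e-01  2.34141595e+01] [-2.69618964  3.63881486 11.55445151] [ 0.76069771  0.5360844  -0.05023516] 0.758459848763574
```

apply_moves(deltas=[48,0,0,0,3,48,0,0,0,6,48,0,0,0,9,48,0,0,0,9])

```text
clock: 13.5
position: [0.5715, -0.1678, 0.1286]
ee_rot: [0.0, 0.992, 0.126, 0.001]
contact_force: [-2.3, 4.0, 11.4]
width: 0.0528
gripper_force: 43.2
```

```bash
python3 - <<'E'
from h import *
st=get_state();print(st["position"],R.from_matrix(rot(st["ee_rot"])).as_euler("xyz",degrees=True),st["contact_force"],st["moment"],st["qpos"][5])
E
```

```text
[ 0.57145818 -0.1677721   0.12857663] [ 1.79978084e+02 -1.46470938e-01  1.45117387e+01] [-2.2603779   4.02954298 11.36272822] [ 0.80747282  0.46116939 -0.04341803] 0.9137966765158342
```

apply_moves(deltas=[48,0,0,0,2,48,0,0,0,4,48,0,0,0,4])

```text
clock: 13.75
position: [0.5715, -0.1678, 0.1286]
ee_rot: [-0.0, 0.996, 0.092, 0.001]
contact_force: [-1.8, 3.6, 10.9]
width: 0.0528
gripper_force: 43.2
```

```bash
python3 - <<'E'
from h import *
st=get_state();print(st["position"],R.from_matrix(rot(st["ee_rot"])).as_euler("xyz",degrees=True),st["contact_force"],st["moment"],st["qpos"][5])
E
```

```text
[ 0.57148036 -0.16778329  0.12859384] [ 1.79987154e+02 -1.52343510e-01  1.05460861e+01] [-1.80859215  3.64786557 10.91128551] [ 0.79280023  0.44058772 -0.00147023] 0.9829754117339166
```

apply_moves(deltas=[48,0,0,0,1.5,48,0,0,0,3,48,0,0,0,3])

```text
clock: 14.0
position: [0.5715, -0.1678, 0.1286]
ee_rot: [-0.0, 0.998, 0.066, 0.001]
contact_force: [-2.2, 3.4, 11.0]
width: 0.0531
gripper_force: 43.2
```

```bash
python3 - <<'E'
from h import *
st=get_state();print(st["position"],R.from_matrix(rot(st["ee_rot"])).as_euler("xyz",degrees=True),st["contact_force"],st["moment"],st["qpos"][5])
E
```

```text
[ 0.57148027 -0.16776529  0.1285865 ] [ 1.79995081e+02 -1.52751388e-01  7.56623762e+00] [-2.17470183  3.41494345 10.96676785] [ 0.83148307  0.43593648 -0.00339383] 1.035012069542947
```

apply_moves(deltas=[48,0,0,0,1.5,48,0,0,0,3,48,0,0,0,3])

```text
clock: 14.25
position: [0.5714, -0.1679, 0.1286]
ee_rot: [-0.0, 0.999, 0.04, 0.001]
contact_force: [-2.4, 3.2, 11.9]
width: 0.0528
gripper_force: 43.2
```

```bash
python3 - <<'E'
from h import *
st=get_state();print(st["position"],R.from_matrix(rot(st["ee_rot"])).as_euler("xyz",degrees=True),st["contact_force"],st["moment"],st["qpos"][5])
E
```

```text
[ 0.57143093 -0.16785113  0.12856386] [ 1.79995493e+02 -1.43134062e-01  4.57157013e+00] [-2.37676084  3.1946177  11.93026633] [0.83509381 0.50379694 0.08686437] 1.087325463710206
```

The torque about z has jumped, so this is the end wall. I'll turn back 4° and ease up to let the pins rise into the notches.

apply_moves(deltas=[48,0,0,0,-2,48,0,0,0,-4.5,48,0,0,0,-4.5,48,0,0,-1,-4.5,48,0,0,-2,-4.5,48,0,0,-3,-4.5,48,0,0,-4,-4.5,48,0,0,-5,-4.5,48,0,0,-5,-4.5])

```text
clock: 15.0
position: [0.5711, -0.168, 0.1324]
ee_rot: [-0.0, 0.997, 0.079, 0.001]
contact_force: [-1.5, 3.2, 6.3]
width: 0.0527
gripper_force: 42.7
```

```bash
python3 - <<'E'
from h import *
st=get_state();print(st["position"],R.from_matrix(rot(st["ee_rot"])).as_euler("xyz",degrees=True),st["contact_force"],st["moment"],st["qpos"][5])
E
```

```text
[ 0.57105861 -0.16803219  0.13237991] [ 1.79995229e+02 -6.85806086e-02  9.11681433e+00] [-1.46525138  3.19973634  6.30163284] [0.60207196 0.23040522 0.00934362] 1.008043240861671
```

apply_moves(deltas=[48,0,0,-1,0,48,0,0,-2,0,48,0,0,-2,0])

```text
clock: 15.25
position: [0.5708, -0.1681, 0.1332]
ee_rot: [-0.0, 0.997, 0.079, -0.0]
contact_force: [-0.6, 2.4, 0.3]
width: 0.0528
gripper_force: 42.4
```

The upward force dropped to zero within 0.8 mm, so the notches are holding it. Releasing and lifting.

apply_moves(deltas=[54,0,0,0,0,56,0,0,0,0,60,0,0,0,0,70,0,0,0,0,80,0,0,0,0,80,0,0,0,0,80,0,0,-15,0,80,0,0,-40,0,80,0,0,-70,0,80,0,0,-90,0,80,0,0,-90,0,80,0,0,-90,0])

```text
clock: 16.25
position: [0.5713, -0.1686, 0.225]
ee_rot: [0.001, 0.997, 0.079, 0.001]
contact_force: [-1.3, 1.3, -0.1]
width: 0.0804
gripper_force: 0.0
```

```bash
python3 - <<'E'
from h import *
s=get_image("side");t=get_image("top")
a=s["frame"][130:230,320:420];b=t["frame"][190:280,400:490]
im=np.hstack([cv2.resize(x,(400,400),interpolation=cv2.INTER_CUBIC) for x in(a,b)]);cv2.imwrite("pics/g5.png",im[:,:,::-1]);st=get_state();print(st["position"],st["contact_force"],rot(st["ee_rot"]).round(3),st["width"])
for n,p in(("s",s),("t",t)):
    for q in["bulb_pins","bulb_grip","switch_press","switch"]: print(n,q,[(np.round(r["point"],1).tolist(),round(r["score"],2)) for r in place_of(q,p)])
print(proj(s,[.5711,-.168,.134]),proj(t,[.571,-.168,.134]))
for y in(-.036,-.039,-.042): print(y,proj(s,[.585,y,.056]),proj(t,[.585,y,.056]))
# red mark
f=t["frame"].astype(int)[215:240,405:435];m=(f[...,0]-f[...,1]>40);r,c=np.nonzero(m);print("mark",c.mean()+405,r.mean()+215,atz(t,(c.mean()+405,r.mean()+215),.056))
E
```

```text
[ 0.5699578  -0.16799245  0.22263448] [-0.61244238 -0.2551683  -0.56210514] [[ 0.987  0.159 -0.002]
 [ 0.159 -0.987  0.001]
 [-0.002 -0.001 -1.   ]] 0.07982761298329505
s bulb_pins [([378.3, 179.6], 0.79), ([174.6, 314.0], 0.77), ([291.8, 265.1], 0.61), ([207.8, 263.6], 0.61)]
s bulb_grip [([293.2, 239.9], 0.78), ([205.5, 229.4], 0.78), ([377.5, 155.7], 0.64), ([264.0, 229.4], 0.63), ([172.4, 271.1], 0.58)]
s switch_press [([274.3, 309.6], 0.61), ([343.9, 211.5], 0.5)]Traceback (most recent call last):
  File "<stdin>", line 6, in <module>
ValueError: it knows: board, bulb, bulb_grip, bulb_pins, carton, holder, holder_floor, holder_lock, holder_rim, jar, red_bulb, stand, switch_press, weight
```

View pics/g5.png

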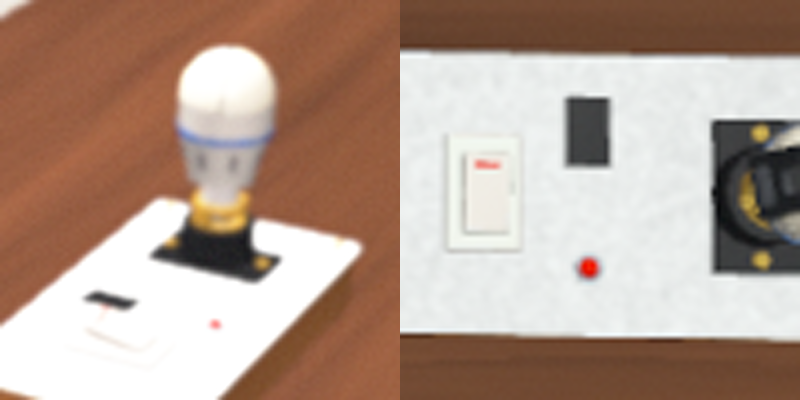

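The bulb stands upright in the holder and the rocker is still off, with its red mark at about px (419.6,226.7).

```bash
python3 - <<'E'
from h import *
t=get_image("top");st=get_state()
f=t["frame"].astype(int)[215:240,405:435];m=(f[...,0]-f[...,1]>40);r,c=np.nonzero(m);print("mark",atz(t,(c.mean()+405,r.mean()+215),.057))
pv=atz(t,(419.6,233.2),.052);print("pivot",pv)
print(st["position"],(rot(st["ee_rot"]).T@(np.array([pv[0]+.015,pv[1],.1])-st["position"])*1e3).round(1))
E
```

```text
mark [ 0.58574284 -0.03808025  0.057     ]
pivot [ 0.57219637 -0.03946197  0.052     ]
[ 0.57006573 -0.16802623  0.22229687] [  37.6 -124.1  122.4]
```

apply_moves(deltas=[0,38,-124,0,0,0,38,-124,0,0,0,38,-124,0,0,0,38,-124,0,0,0,38,-124,30,0,0,38,-124,60,0,0,38,-124,90,0,0,38,-124,120,0,0,38,-124,136,0,0,38,-124,136,0,0,38,-124,136,0])

```text
clock: 17.47
position: [0.5878, -0.0399, 0.0865]
ee_rot: [-0.0, 0.997, 0.079, -0.001]
contact_force: [-0.1, 0.3, 1.2]
width: -0.0002
gripper_force: 0.0
```

Tips are at about 0.0695. Press down to 0.0515 in small steps.

apply_moves(deltas=[0,0,0,5,0,0,0,0,9,0,0,0,0,11,0,0,0,0,13,0,0,0,0,14.5,0,0,0,0,15.5,0,0,0,0,15.5,0])

```text
clock: 18.05
position: [0.5893, -0.0399, 0.0727]
ee_rot: [0.0, 0.997, 0.079, 0.001]
contact_force: [1.0, -0.4, 1.3]
width: 0.0
gripper_force: 0.6
```

apply_moves(deltas=[0,0,0,1,0,0,0,0,2,0,0,0,0,2,0])

```text
clock: 18.3
position: [0.5898, -0.0399, 0.0707]
ee_rot: [0.0, 0.997, 0.079, 0.001]
contact_force: [2.1, 0.5, 3.2]
width: 0.0001
gripper_force: 1.5
```

apply_moves(deltas=[0,-1,0,1,0,0,-1,0,2,0,0,-1,0,2,0])

```text
clock: 18.55
position: [0.5899, -0.04, 0.0693]
ee_rot: [0.0, 0.997, 0.079, 0.003]
contact_force: [3.4, 1.0, 3.9]
width: -0.0
gripper_force: 2.8
```

apply_moves(deltas=[0,0,0,1,0,0,0,0,2,0,0,0,0,2,0])

```text
clock: 18.8
position: [0.59, -0.04, 0.069]
ee_rot: [0.0, 0.997, 0.079, 0.003]
contact_force: [1.9, 0.8, 14.6]
width: -0.0
gripper_force: 7.3
```

Force rose to a hard stop at 14.6 N. Lift and check.

apply_moves(deltas=[0,0,0,-15,0,0,0,0,-50,0,0,0,0,-90,0,0,0,0,-130,0,0,0,0,-150,0,0,-80,-60,-150,0,0,-80,-60,-150,0,0,-80,-60,-150,0,0,-80,-60,-150,0,0,-80,-60,-150,0])

```text
clock: 19.63
position: [0.4975, 0.0069, 0.2159]
ee_rot: [0.0, 0.997, 0.08, -0.001]
contact_force: [-0.1, -0.2, 0.1]
width: -0.0001
gripper_force: 0.0
```

```bash
python3 - <<'E'
from h import *
s=get_image("side");t=get_image("top")
a=s["frame"][130:230,320:420];b=t["frame"][188:278,400:520]
im=np.hstack([cv2.resize(a,(400,400),interpolation=cv2.INTER_CUBIC),cv2.resize(b,(400,400),interpolation=cv2.INTER_CUBIC)]);cv2.imwrite("pics/g6.png",im[:,:,::-1]);print(get_state()["position"])
E
```

```text
[0.49959298 0.00622259 0.21595498]
```

View pics/g6.png

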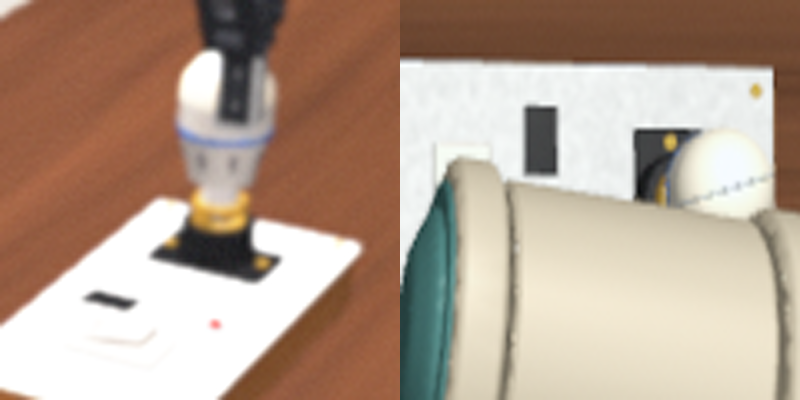

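```bash
python3 -c "
from rig import *
print(sign_off())"
```

```text
the job is handed in; nothing more can be done
None
```

I locked the white bulb with the blue ring in the holder, let it go, and pressed the switch to its hard stop. I handed the job in at about 20 s; it returned no verdict, and I judged the switch on from that stop and from its raised far end in the side view.

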